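# Park the case lid and draw the serving tongs out through the hatch

### The job

Slide the dark lid of the small praline case fully home into the parking slot on top of the case and let go of it. Then take the serving tongs lying inside, tilt them so that they come out through the hatch, and finish while still holding them in the gripper, the whole of them at least 12 cm above the table. Leave the cocoa tin, the gift box and the date stamp where they stand.

Things in the scene. Friction and masses are not known exactly. Their poses are not given: they have to be found in the camera images.
- case: Fixed low wooden case, green floor, 138 (x) x 258 (y) mm in its own frame; origin at the centre of its underside, z up. Walls 14 mm thick, tops at z 44 mm; floor top at z 6 mm. Its top is open only at the hatch: x -55 to +55, y -115 to -3 mm. From y -3 to +129 mm a fixed clear roof, z 40 to 44 mm, flush with the wall tops, covers it.
- hatch (a point): Centre of the hatch, level with the wall tops; axes as the case's.
- slot (a point): Middle of the mouth of the parking slot on the roof; axes as the case's. Channel 126 mm wide (x) and 9 mm high above the roof, from this mouth 68 mm towards +y to an end stop (at y = 123 mm of the case), under a clear sheet 3.5 mm thick. Its side rails begin 25 mm before the mouth, with flared lead-ins 20 mm before that.
- lid_grip (a point): The dark lid's brass grip, on its axis 15 mm above the lid's top face. Lid: loose board 122 (x) x 128 (y) x 6 mm, 0.12 kg, lying over the hatch on the wall tops, y about along the case's; slides freely to +y. Grip: bar 14 mm thick (x), 40 long (y), 26 high, 34 mm to -y of the lid's centre. Lid fully home: this point at case x 0, y +25, z 65 mm, hatch free.
- tongs_mid (a point): Centre, half-way up, of the loose pale tongs, 175 mm long (y), 25 wide (x, mid-length; about half that at the ends), 13 high, 0.06 kg; rigid, grasped across the width. They lie flat on the case floor roughly along its y, tips (-y end) below the hatch, 75 to 90 mm of the other end under the roof; longer than the hatch, they come out only tilted, tips up and first.
- tongs_tips (a point): Tip end (-y end) of the tongs, half-way up, 87 mm from their centre.
- tongs_bend (a point): Bent, closed end (+y end) of the tongs, half-way up, 87 mm from their centre.
- cocoa_tin: Bystander: round green tin with a brass-coloured lid, 68 mm across, 91 mm high; origin at the centre of its underside. Leave alone.
- gift_cube: Bystander: small purple box with gold ribbon, 64 x 64 x 56 mm; origin at the centre of its underside. Leave alone.
- date_stamp: Bystander: wooden hand stamp, 30 x 50 x 68 mm; origin at the centre of its underside. Leave alone.

How it is judged:
On the way:
1. the lid is fully home in the parking slot and let go, the tongs still in the case (y of lid_grip in the frame of case above 0.017 m and z of lid_grip in the frame of case below 0.072 m and contact force between the fingers and lid below 0.1 N and height (world z) of tongs_mid below 0.04 m), for 0.2 s.
At the end, for the whole second after the job is handed in: The tongs are held by the fingers alone, both ends at least 115 mm above the table; the lid is still in the parking slot, within 8 mm of its end stop (height (world z) of each of tongs_tips, tongs_bend above 0.115 m and contact force between the fingers and tongs above 1 N and contact force between tongs and case below 0.1 N and contact force between tongs and lid below 0.1 N and y of lid_grip in the frame of case above 0.017 m and z of lid_grip in the frame of case between 0.058 and 0.072 m); the arm keeps its last pose, push and grip.
It fails at once if the cocoa tin is moved more than 20 mm (distance of cocoa_tin from where it was at the start of the episode above 0.02 m).
It fails at once if the gift box is moved more than 20 mm (distance of gift_cube from where it was at the start of the episode above 0.02 m).
It fails at once if the date stamp is moved more than 20 mm (distance of date_stamp from where it was at the start of the episode above 0.02 m).
It also fails if it takes over 45 s, if anything falls off the work surface, if the arm or the gripper's body presses on something with over 40 N, if the wrist force passes 120 N, or if a joint passes its speed limit or range.

### The arm

A 6-joint arm with a two-finger parallel gripper is mounted at the origin on a cart in front of the work surface, level with it; the furniture and walls round the work are solid. World frame = base frame: x ahead of the robot, y to its left, z up, the work surface at z = 0. Lengths are in m, angles in rad, forces in N, time in s.
With the tool pointing down it reaches from about 0.375 to 0.975 m from the base axis. Payload 3.8 kg.
Tool frame: the origin (TCP) lies on the centre line of the jaws, within the pads' length; the fingertips stand 14 mm ahead of it and the grasp point (between the pads) lies 5 mm behind it; z points along the fingers, y is the line along which they close (so a half turn about z gives the same grasp; the last joint's range is limited). The gripper opens to 85 mm and grips with 20 to 120 N. Pads are 22 mm wide; open, the fingers measure 114 mm over their backs; the gripper's body (76 mm by 85 mm) begins 54 mm behind the grasp point. The pads swing forward as they close: fully open they stand 13 mm farther back than shut.
Start: joints at [1.219, 0.264, 1.604, -0, 1.274, -0.037], TCP at [0.209, 0.642, 0.245] pointing down, gripper open.
Joint ranges: [-2.63, 2.63], [-0.94, 2.18], [0.31, 2.57], [-1.31, 4.45], [0, 2.66], [-2.55, 2.55]. Speed limits (rad/s): [2.57, 2.57, 3.14, 3.14, 3.14, 3.14].

### API

Orientations are given as a rotation vector (axis times angle).
In Python, from workcell import bot, eyes, spot_in gives the robot as it stands.
- The arm moves only by the tool carry_out, never from a script. Its argument "series" is text: rows parted by semicolons, each of 4 numbers parted by spaces: the shift along the world's x, y, z in m, then the turn about the world's z in degrees. In form: tx ty tz roll; .... A call has 1 to 20 rows; each row shifts and turns the commanded pose from where the row before left it; what a row does not reach is not made up. A row lasts 1/8 s, in which the tool goes at most 62.5 mm and 10.7 degrees, less where a joint would pass 70% of its speed; a pose out of reach is approached as far as the arm can. A call is refused whole if a number of a shift passes 0.0625 or a number of a turn 10.7, either way. A call with a gripper value outside its range is refused whole. "jaw" is the gripper command: -1 is shut, 1 is fully open, values between are in proportion, set as the call begins (left out, the last holds). The fingers move at their own pace and stop on an object; "grip_force" is the grip in N (left out, the last holds). Time passes only in rows, so rows that do not move let the fingers close. It gives the time, the measured TCP pose, the force, the opening and the grip force at its end, in the units of the state.
- bot.read_state(): the state, without advancing time (a new reading comes with each control period).
- eyes.read_camera(name): name is "side" or "top"; returns (picture, depth): 480x640x3 uint8, blue, green, red; 480x640 float32, m along the optical axis (not along the pixel's ray), 0 where there is no reading.
- eyes.get_calibration(name): a dict with "K" (3x3 intrinsics, pixels), "distortion" ([k1, k2, p1, p2, k3] as OpenCV has them; the pictures are not rectified), "position" and "rotation" of the camera in the world. Camera axes: x right, y down, z forward; pixel columns grow to the right and rows downward; lengths in m; the calibration is good to about 2 mm. A picture is of the moment at which its call begins. get_calibration takes no time and is no camera call.
- bot.finish_job(): hands the job in; it is judged then, once.
Trained networks look in the newest picture that a camera, given by its name, has taken for a name from the list of things; names that differ only in an ending like _2 or _b are one class to them, and where a whole thing is asked for, a point or a joint stands for the part that bears it (a point fixed in the world has none). Each returns a list of dicts, best first, with "score" (0 to 1); they miss things now and then, are a little off and sometimes report something else, mostly with a low value. They report only what shows in the picture. A call takes as long as a camera call.
- spot_in(camera, target): "rect" ([centre column, centre row, width, height] in pixels, round what is visible of it).
The state is a dict: "time": time; "q": joint angles; "joint_vel": joint speeds; "joint_torque": joint torques, N m; "tool_pos": TCP position; "tcp_rot": TCP orientation; "wrist_force": force on the tool from outside, world axes, zero at the start; "torque": the same for the moment, N m; "width": opening from 0.0 (shut) to 1.0 (fully open); "grip_force": force on a finger pad.
Only numpy, scipy, OpenCV 4.12 (cv2) and the standard library are available. Lean on these libraries where they do the work, as an engineer would, in place of code of your own. Each camera call takes 0.05 s, during which the arm holds its last target. There are 200 camera calls.

## Working session

There is one attempt and no reset: what is moved stays moved. The work goes in short steps, Python scripts to look and compute and a tool call to move; the robot and the scene stay as the last step left them, time stands still between calls to the robot, and variables do not carry over. Pictures are saved under pics/ and viewed, at most 10 in all, crops included, and the job is handed in when it is done.

Besides the shell and the picture viewer there is one more tool, called after "Request:" in YAML: its name, and indented under it one key for each argument. carry_out: Moves the arm, as the interface text tells. Its arguments: {"type":"object","properties":{"series":{"type":"string"},"jaw":{"type":"number"},"grip_force":{"type":"number"}},"required":["series"]}

```bash
mkdir -p pics
cat > h.py <<'E'
import numpy as np, cv2
from workcell import bot, eyes, spot_in
from scipy.spatial.transform import Rotation as R
def cam(n):
    c=eyes.get_calibration(n); Rm=np.array(c["rotation"],float)
    if Rm.shape!=(3,3): Rm=R.from_rotvec(Rm).as_matrix() if Rm.size==3 else None
    return np.array(c["K"],float),np.array(c["distortion"],float),np.array(c["position"],float),Rm
def ray(n,uv):
    K,D,p,Rm=cam(n)
    q=cv2.undistortPoints(np.array(uv,float).reshape(-1,1,2),K,D).reshape(-1,2)
    return p,(Rm@np.c_[q,np.ones(len(q))].T).T
def onz(n,uv,z):
    p,d=ray(n,uv); return p+d*((z-p[2])/d[:,2])[:,None]
def atdepth(n,uv,dep):
    p,d=ray(n,uv); return p+d*np.array(dep).reshape(-1,1)
def pix(n,X):
    K,D,p,Rm=cam(n)
    return cv2.projectPoints(np.array(X,float).reshape(-1,1,3),R.from_matrix(Rm.T).as_rotvec(),-Rm.T@p,K,D)[0].reshape(-1,2)
E
python3 - <<'E'
from h import *
np.set_printoptions(precision=3,suppress=True)
for n in("top","side"):
    im,d=eyes.read_camera(n); cv2.imwrite(f"pics/{n}0.png",im); np.save(f"{n}0.npy",d)
    print(n,cam(n)[2],cam(n)[3])
    for t in["case","hatch","slot","lid_grip","tongs_mid","cocoa_tin","gift_cube","date_stamp"]:
        print(t,[(round(r["score"],2),np.round(r["rect"])) for r in spot_in(n,t)[:2]])
print(bot.read_state())
E
```

```text
top [ 0.494 -0.003  1.176] [[-0.003 -0.999  0.035]
 [-1.     0.004  0.007]
 [-0.007 -0.035 -0.999]]
case []
hatch [(0.65, array([347., 256., 129.,  90.]))]
slot [(0.85, array([347., 258., 126.,  86.]))]
lid_grip [(0.62, array([373., 266.,  70.,  65.]))]
tongs_mid []
cocoa_tin [(0.8, array([222., 262.,  36.,  29.])), (0.73, array([347., 256., 123.,  88.]))]
gift_cube [(0.66, array([416., 186.,  38.,  33.]))]
date_stamp [(0.51, array([216., 294.,  22.,  16.]))]
side [ 0.315 -0.714  0.43 ] [[ 0.955 -0.116  0.273]
 [-0.296 -0.402  0.866]
 [ 0.009 -0.908 -0.418]]
case [(0.88, array([298., 298.,  94., 100.]))]
hatch [(0.71, array([299., 296.,  91., 102.]))]
slot [(0.84, array([297., 294.,  91., 103.]))]
lid_grip [(0.67, array([298., 295.,  84.,  48.]))]
tongs_mid []
cocoa_tin [(0.56, array([260., 225.,  34.,  45.]))]
gift_cube [(0.62, array([423., 325.,  57.,  59.])), (0.16, array([299., 295.,  93., 102.]))]
date_stamp [(0.7, array([231., 232.,  24.,  30.])), (0.69, array([298., 298.,  91.,  97.]))]
{'time': 0.9, 'q': array([ 1.219,  0.264,  1.604,  0.   ,  1.274, -0.037]), 'joint_vel': array([ 0.001, -0.001, -0.   ,  0.001, -0.002,  0.   ]), 'joint_torque': array([  0.001, -51.503, -36.774,  -0.   ,   0.   ,   0.   ]), 'tool_pos': array([0.209, 0.642, 0.245]), 'tcp_rot': array([-0.492, -3.103, -0.   ]), 'wrist_force': array([ 0.509, -0.169,  0.474]), 'torque': array([-0.09 , -0.01 ,  0.002]), 'grip_force': 0.0, 'width': 0.9985769037753551}
```

View pics/top0.png

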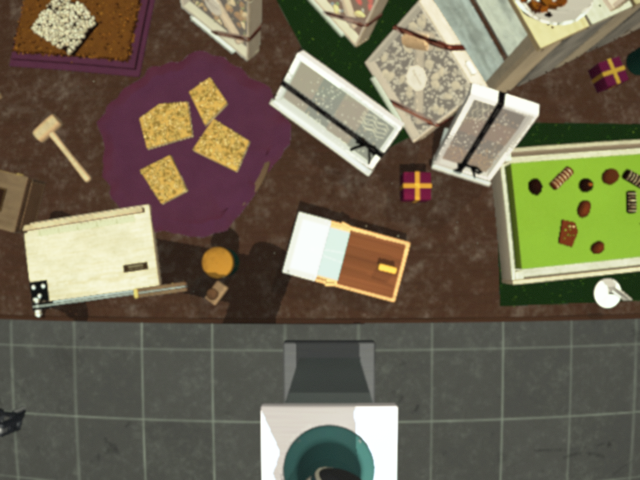

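View pics/side0.png

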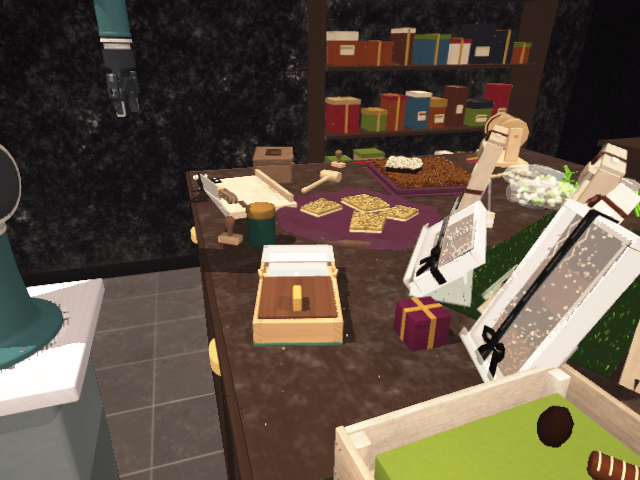

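Top view: case at about (347,256), roof end to the left (world +y), with the brass grip at (387,267). Tin (218,262), stamp (216,293) and gift box (416,186) are all clear of it. Next I'll fit the case outline.

Run:
```python
from h import *
im=cv2.imread("pics/top0.png"); c=im[200:312,272:422]; cv2.imwrite("pics/c1.png",cv2.resize(c,None,fx=5.3,fy=5.3,interpolation=cv2.INTER_CUBIC))
d=np.load("top0.npy"); v,u=np.mgrid[200:312,272:422]
P=atdepth("top",np.c_[u.ravel(),v.ravel()],d[200:312,272:422].ravel()); z=P[:,2].reshape(u.shape)
np.set_printoptions(precision=3,suppress=True,linewidth=150)
m=(P[:,2]>.03)&(P[:,2]<.1)
lab=cv2.connectedComponentsWithStats(m.reshape(u.shape).astype(np.uint8)); k=1+np.argmax(lab[2][1:,4]); mm=(lab[1]==k).ravel()
r=cv2.minAreaRect(P[mm,:2].astype(np.float32)*1000); print("rect mm",r, np.percentile(P[mm,2],[5,50,95]))
b=im[200:312,272:422].astype(int).reshape(-1,3)
g=mm&(P[:,2]>.06)&(b[:,2]>170)&(b[:,0]<90); print("grip depth pts",g.sum(),P[g].mean(0))
hsv=cv2.cvtColor(c,cv2.COLOR_BGR2HSV); 
for uv in[(387,267),(375,260),(335,250),(305,245)]: print(uv,atdepth("top",[uv],[d[uv[1],uv[0]]]))
```

```text
rect mm ((495.9686279296875, -42.588043212890625), (258.54150390625, 144.26065063476562), 74.7045669555664) [0.041 0.049 0.058]
grip depth pts 45 [ 0.47  -0.128  0.073]
(387, 267) [[ 0.474 -0.129  0.073]]
(375, 260) [[ 0.489 -0.105  0.051]]
(335, 250) [[ 0.512 -0.017  0.042]]
(305, 245) [[0.523 0.049 0.057]]
```

View pics/c1.png

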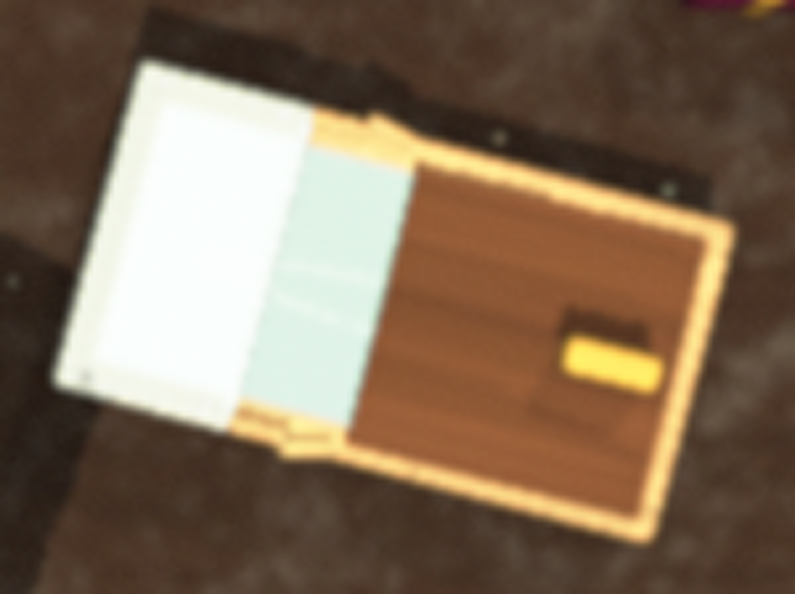

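Run:
```python
from h import *
np.set_printoptions(precision=4,suppress=True)
f=lambda a:(np.array(a)+.5)/5.3-.5+np.array([272,200])
A=onz("top",f([(735,225),(648,543)]),.044); B=onz("top",f([(143,60),(53,383)]),.0565)
G=onz("top",f([(568,337),(663,350),(657,392),(563,375)]),.076)
M=onz("top",f([(413,160),(347,440),(710,238),(635,517)]),.05)
T=onz("top",f([(280,268),(370,280),(278,293),(360,328)]),.0125)
print("A",A,np.linalg.norm(A[0]-A[1]),"B",B,np.linalg.norm(B[0]-B[1]))
a=A.mean(0)[:2];b=B.mean(0)[:2]; yv=(b-a); print("len",np.linalg.norm(yv)); yv/=np.linalg.norm(yv)
xa=(A[0]-A[1])[:2]+(B[0]-B[1])[:2]; 
print("yaw from y axis",np.degrees(np.arctan2(-yv[0],yv[1])),"from x",np.degrees(np.arctan2(xa[1],xa[0])))
c=(a+b)/2; print("centre",c)
th=np.arctan2(-yv[0],yv[1]); X=np.array([np.cos(th),np.sin(th)]);Y=np.array([-X[1],X[0]])
loc=lambda P:np.c_[(P[:,:2]-c)@X,(P[:,:2]-c)@Y]*1000
for n,P in(("A",A),("B",B),("G",G),("M lid",M),("T",T)):print(n,loc(P),loc(P).mean(0))
print("X",X,"Y",Y,"gripw",G.mean(0)[:2])
s=bot.read_state();Rm=R.from_rotvec(s["tcp_rot"]).as_matrix();print("tool y",Rm[:,1],np.degrees(np.arctan2(Rm[1,1],Rm[0,1])))
```

```text
A [[ 0.529  -0.1849  0.044 ]
 [ 0.3956 -0.1473  0.044 ]] 0.1386494313751057 B [[0.5984 0.0636 0.0565]
 [0.464  0.1012 0.0565]] 0.139559325828742
len 0.25785419223541994
yaw from y axis -15.496624723533033 from x -15.698502065319113
centre [ 0.4967 -0.0418]
A [[  69.3241 -129.219 ]
 [ -69.3241 -128.6352]] [   0.     -128.9271]
B [[ 69.7794 128.7289]
 [-69.7794 129.1253]] [ -0.     128.9271]
G [[   4.787   -70.3073]
 [   9.8779 -109.2363]
 [  -7.3136 -111.3391]
 [ -10.7078  -72.3904]] [ -0.8391 -90.8183]
M lid [[  59.5467    9.0807]
 [ -60.5439    4.9316]
 [  60.8515 -119.5843]
 [ -59.967  -119.6359]] [ -0.0282 -56.302 ]
T [[  1.7708  51.2877]
 [  7.0175  12.4524]
 [ -8.864   49.2728]
 [-14.0958  11.1673]] [-3.5429 31.045 ]
X [ 0.9636 -0.2672] Y [0.2672 0.9636] gripw [ 0.4717 -0.1291]
tool y [0.3096 0.9509 0.    ] 71.96296276279972
```

Request:
carry_out:
  series: "0.0375 -0.055 0 -6.25; 0.0375 -0.055 0 -6.25; 0.0375 -0.055 0 -6.25; 0.0375 -0.055 0 -6.25; 0.0375 -0.055 0 -6.25; 0.0375 -0.055 0 -6.25; 0.0375 -0.055 0 -6.25; 0 -0.055 0 -6.25; 0 -0.055 0 -6.25; 0 -0.055 0 -6.25; 0 -0.055 0 -6.25; 0 -0.055 0 -6.25; 0 -0.055 0 -6.25; 0 -0.055 0 -6.25; 0 0 0 0; 0 0 0 0"
  jaw: 0.2
  grip_force: 30

```text
time: 2.9
tool_pos: [0.4553, -0.1046, 0.2453]
tcp_rot: [-2.502, -1.9, -0.001]
wrist_force: [0.0, -0.3, -0.5]
width: 0.602
grip_force: 0.0
```

Request:
carry_out:
  series: "0.0164 -0.0245 -0.05 0; 0 0 -0.05 0; 0 0 -0.04 0; 0 0 -0.025 0; 0 0 -0.0123 0; 0 0 0 0; 0 0 0 0"
  jaw: 0.2

```text
time: 3.78
tool_pos: [0.4731, -0.129, 0.0693]
tcp_rot: [2.499, 1.901, 0.002]
wrist_force: [-0.2, 0.6, 0.0]
width: 0.602
grip_force: 0.0
```

Run:
```python
from h import *
s=bot.read_state();print(s["tool_pos"],s["tcp_rot"],s["wrist_force"])
a=eyes.read_camera("side")[0][220:360,230:400];b=eyes.read_camera("top")[0][200:312,272:422]
cv2.imwrite("pics/d1.png",np.hstack([cv2.resize(a,(400,330)),cv2.resize(b,(400,330))]))
```

```text
[ 0.47312446 -0.12904371  0.06933251] [2.49883839e+00 1.90078119e+00 2.26627519e-03] [-0.23985543  0.55329846  0.02766568]
```

View pics/d1.png

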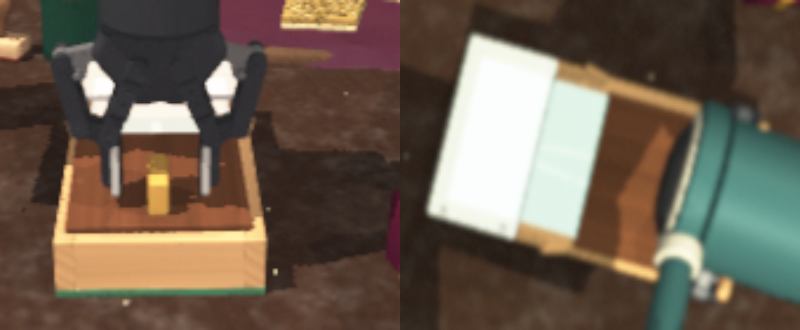

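The side crop shows the brass grip centred between the two open fingers, tips just above the lid. Closing on it.

Request:
carry_out:
  series: "0 0 0 0; 0 0 0 0; 0 0 0 0; 0 0 0 0; 0 0 0 0; 0 0 0 0"
  jaw: -1
  grip_force: 30

```text
time: 4.62
tool_pos: [0.4723, -0.1294, 0.0686]
tcp_rot: [2.501, 1.9, 0.001]
wrist_force: [-0.5, -0.1, 5.1]
width: 0.157
grip_force: 31.7
```

Request:
carry_out:
  series: "0.0040 0.01445 0.0005 0; 0.0040 0.01445 0 0; 0.0040 0.01445 0 0; 0.0040 0.01445 0 0; 0 0 0 0"

```text
time: 5.25
tool_pos: [0.4884, -0.0695, 0.0686]
tcp_rot: [-2.499, -1.902, -0.002]
wrist_force: [-0.2, 1.9, 3.6]
width: 0.155
grip_force: 31.4
```

Request:
carry_out:
  series: "0.0040 0.01445 0 0; 0.0040 0.01445 0 0; 0.0032 0.0116 0 0; 0 0 0 0"

```text
time: 5.75
tool_pos: [0.4996, -0.0292, 0.0686]
tcp_rot: [-2.5, -1.901, -0.002]
wrist_force: [1.8, 2.8, 3.1]
width: 0.158
grip_force: 31.5
```

Request:
carry_out:
  series: "0.0016 0.0058 0 0; 0.0013 0.0048 0 0; 0.0005 0.0020 0 0; 0 0 0 0; 0 0 0 0"

```text
time: 6.38
tool_pos: [0.5025, -0.0185, 0.0686]
tcp_rot: [2.501, 1.9, -0.0]
wrist_force: [-0.2, -1.7, 5.6]
width: 0.154
grip_force: 31.6
```

Request:
carry_out:
  series: "0.0008 0.0029 0 0; 0 0 0 0; 0 0 0 0"

```text
time: 6.75
tool_pos: [0.5027, -0.0175, 0.0686]
tcp_rot: [2.499, 1.901, -0.005]
wrist_force: [-2.0, -9.7, 7.4]
width: 0.154
grip_force: 31.8
```

Request:
carry_out:
  series: "-0.0006 -0.002 0 0; 0 0 0 0; 0 0 0 0; 0 0 0 0; 0 0 0.05 0; 0 0 0.06 0; 0 -0.06 0.06 0; -0.01 -0.06 0 0; -0.01 -0.06 0 0; -0.01 -0.06 0 0; -0.01 -0.06 0 0; -0.01 -0.06 0 0; 0 0 0 0; 0 0 0 0"
  jaw: 0.2

```text
time: 8.5
tool_pos: [0.4524, -0.3611, 0.2222]
tcp_rot: [-2.501, -1.899, -0.001]
wrist_force: [-0.1, 0.4, 0.9]
width: 0.597
grip_force: 0.0
```

Run:
```python
from h import *
b,d=eyes.read_camera("top");np.save("t2.npy",d);cv2.imwrite("pics/t2.png",b)
cv2.imwrite("pics/t2c.png",cv2.resize(b[200:312,272:422],None,fx=5.3,fy=5.3,interpolation=cv2.INTER_CUBIC))
for t in["tongs_mid","tongs_tips","lid_grip"]:print(t,[(round(r["score"],2),np.round(r["rect"])) for r in spot_in("top",t)[:2]])
```

```text
tongs_mid []
tongs_tips []
lid_grip [(0.56, array([336., 256.,  38.,  56.]))]
```

View pics/t2c.png

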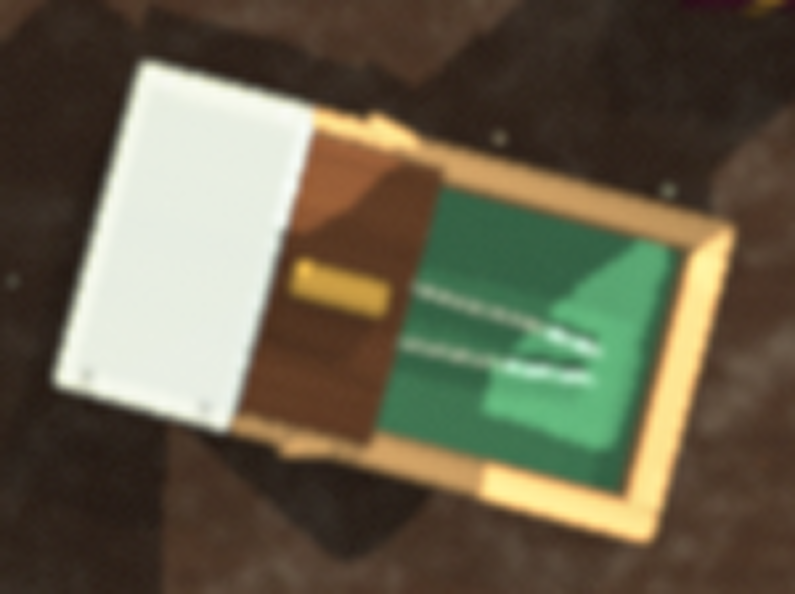

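The lid is parked with its brass grip at crop (340,288). The tongs' two arms run from (418,290)/(405,346) at the lid edge to tips at (601,350)/(595,380).

Run:
```python
from h import *
np.set_printoptions(precision=4,suppress=True)
f=lambda a:(np.array(a)+.5)/5.3-.5+np.array([272,200])
c=np.array([.4967,-.0418]);th=np.radians(-15.55);X=np.array([np.cos(th),np.sin(th)]);Y=np.array([-X[1],X[0]])
loc=lambda P:np.c_[(P[:,:2]-c)@X,(P[:,:2]-c)@Y]*1000
T=onz("top",f([(601,350),(595,380),(418,290),(405,346)]),.016)
print(T,loc(T)); t=T[:2].mean(0);m=T[2:].mean(0);d=(m-t)[:2];d/=np.linalg.norm(d)
print("dir yaw",np.degrees(np.arctan2(-d[0],d[1])),"tip",t,"dir",d)
for s in(.015,.02,.025,.03):print(s,t[:2]+s*d)
print("lid grip",loc(onz("top",f([(340,288)]),.076)))
```

```text
[[ 0.4763 -0.131   0.016 ]
 [ 0.4634 -0.1283  0.016 ]
 [ 0.5024 -0.0523  0.016 ]
 [ 0.4784 -0.0466  0.016 ]] [[  4.2247 -91.3978]
 [ -8.9097 -92.2866]
 [  8.3151  -8.5569]
 [-16.3914  -9.5101]]
dir yaw -14.376924780794562 tip [ 0.4698 -0.1297  0.016 ] dir [0.2483 0.9687]
0.015 [ 0.4735 -0.1151]
0.02 [ 0.4748 -0.1103]
0.025 [ 0.476  -0.1054]
0.03 [ 0.4773 -0.1006]
lid grip [[-0.4023 24.7095]]
```

Request:
carry_out:
  series: "0.0048 0.0517 0 1; 0.0048 0.0517 0 0; 0.0048 0.0517 0 0; 0.0049 0.0517 0 0; 0.0049 0.0517 0 0; 0 0 -0.05 0; 0 0 -0.05 0; 0 0 -0.04 0; 0 0 0 0; 0 0 0 0"
  jaw: 0.2

```text
time: 9.95
tool_pos: [0.478, -0.1028, 0.0842]
tcp_rot: [2.482, 1.923, 0.002]
wrist_force: [0.5, 0.2, 0.8]
width: 0.599
grip_force: 0.0
```

Request:
carry_out:
  series: "-0.0008 0 -0.03 0; 0 0 -0.022 0; 0 0 -0.009 0; 0 0 0 0; 0 0 0 0"

```text
time: 10.58
tool_pos: [0.4774, -0.1034, 0.0232]
tcp_rot: [2.483, 1.921, 0.003]
wrist_force: [-0.4, 0.3, -0.5]
width: 0.599
grip_force: 0.0
```

Request:
carry_out:
  series: "0 0 0 0; 0 0 0 0; 0 0 0 0; 0 0 0 0; 0 0 0 0; 0 0 0 0"
  jaw: -1
  grip_force: 30

```text
time: 11.32
tool_pos: [0.4766, -0.1032, 0.0225]
tcp_rot: [2.484, 1.922, 0.001]
wrist_force: [-1.7, -0.0, 5.8]
width: 0.227
grip_force: 29.3
```

Request:
carry_out:
  series: "0 0 0.008 0; 0 0 0.008 0; 0 0 0.006 0; 0 0 0.006 0; 0 0 0 0"

```text
time: 11.95
tool_pos: [0.4761, -0.1031, 0.05]
tcp_rot: [2.484, 1.922, 0.0]
wrist_force: [0.0, -0.0, -0.9]
width: 0.232
grip_force: 29.5
```

Request:
carry_out:
  series: "0 0 0.005 0; 0 0 0.004 0; -0.0019 -0.0068 0.007 0; -0.0019 -0.0068 0.007 0; -0.0019 -0.0068 0.007 0; -0.0019 -0.0068 0.007 0; 0 0 0 0"

```text
time: 12.82
tool_pos: [0.4668, -0.1302, 0.0857]
tcp_rot: [-2.482, -1.922, 0.004]
wrist_force: [-3.1, -2.1, -4.6]
width: 0.126
grip_force: 27.0
```

Run:
```python
from h import *
a=eyes.read_camera("side")[0][220:360,230:400]
cv2.imwrite("pics/e1.png",cv2.resize(a,(680,560),interpolation=cv2.INTER_CUBIC))
```

```text
(no output)
```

View pics/e1.png

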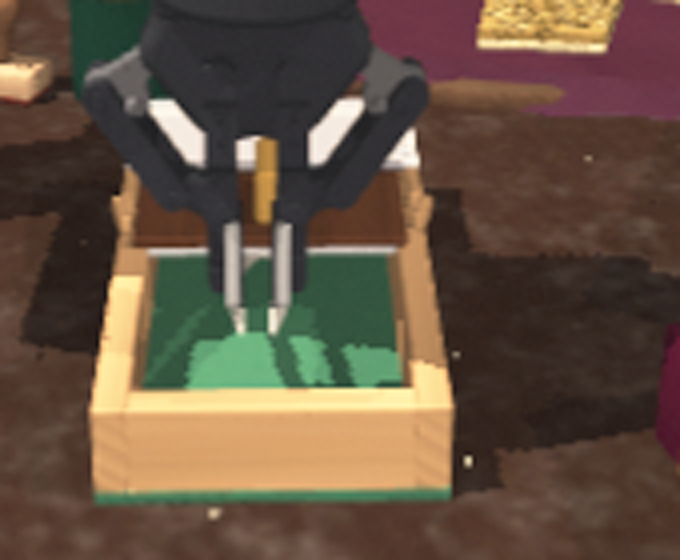

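The opening dropped from 0.23 to 0.13, so the pads slid out towards the tips: I lifted too steeply against the roof edge. I'll put the tongs back down, look, and re-grip deeper and harder.

Request:
carry_out:
  series: "0.0019 0.0068 -0.009 0; 0.0019 0.0068 -0.008 0; 0.0019 0.0068 -0.008 0; 0.0019 0.0068 -0.008 0; 0 0 -0.01 0; 0 0 -0.01 0; 0 0 -0.008 0; 0 0 0 0"

```text
time: 13.88
tool_pos: [0.4766, -0.1031, 0.0322]
tcp_rot: [-2.483, -1.921, 0.003]
wrist_force: [-23.8, 7.2, 61.4]
width: 0.002
grip_force: 30.9
```

Request:
carry_out:
  series: "0 0 0.03 0; 0 0 0.05 0; 0 0 0.06 0; 0 -0.06 0.03 0; -0.006 -0.06 0 0; -0.006 -0.06 0 0; -0.006 -0.06 0 0; -0.006 -0.03 0 0; 0 0 0 0; 0 0 0 0"
  jaw: 0.2

```text
time: 15.12
tool_pos: [0.4518, -0.3684, 0.1928]
tcp_rot: [-2.484, -1.921, -0.0]
wrist_force: [1.0, 0.2, 0.4]
width: 0.598
grip_force: 0.0
```

Run:
```python
from h import *
b,d=eyes.read_camera("top");s=eyes.read_camera("side")[0]
A=cv2.resize(b[205:305,290:420],(780,600),interpolation=cv2.INTER_CUBIC)
B=cv2.resize(s[240:350,240:360],(260,238),interpolation=cv2.INTER_CUBIC)
A[:238,520:]=B
cv2.imwrite("pics/t3.png",A)
```

```text
(no output)
```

View pics/t3.png

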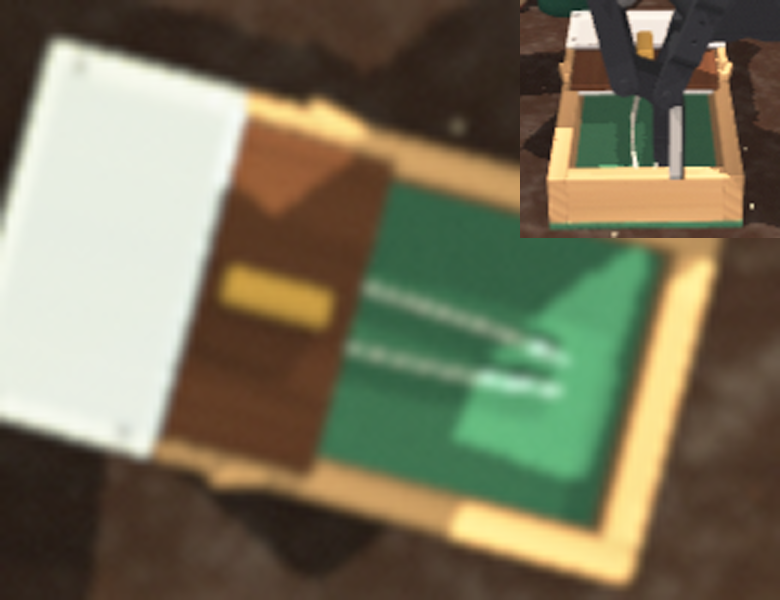

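Tongs are flat again: tips at (568,357)/(562,391), arms at the lid edge at (368,287)/(355,350); the lid is still home.

Run:
```python
from h import *
np.set_printoptions(precision=4,suppress=True)
f=lambda a:(np.array(a)+.5)/6-.5+np.array([290,205])
c=np.array([.4967,-.0418]);th=np.radians(-15.55);X=np.array([np.cos(th),np.sin(th)]);Y=np.array([-X[1],X[0]])
loc=lambda P:np.c_[(P[:,:2]-c)@X,(P[:,:2]-c)@Y]*1000
T=onz("top",f([(568,357),(562,391),(368,287),(355,350)]),.016)
print(loc(T)); t=T[:2].mean(0);m=T[2:].mean(0);d=(m-t)[:2];d/=np.linalg.norm(d)
print("dir yaw",np.degrees(np.arctan2(-d[0],d[1])),"tip",t,"grip45",t[:2]+.045*d)
print(loc(onz("top",f([(277,296)]),.076)))
# grip path, case y (from tip start) and z
p=[]
for a,yb in((7,66),(14,66),(20,46),(26,33),(32,24.5)):
    r=np.radians(a); p.append((yb-130*np.cos(r),7.5+6.5*np.cos(r)+130*np.sin(r)))
print(np.array(p))
```

```text
[[  7.1866 -88.8372]
 [ -5.8833 -90.0208]
 [ 12.7568  -8.4187]
 [-11.6365  -9.9603]]
dir yaw -15.484681206624126 tip [ 0.4734 -0.1281  0.016 ] grip45 [ 0.4854 -0.0848]
[[-0.3635 24.7096]]
[[-63.031   29.7946]
 [-60.1384  45.2568]
 [-76.16    58.0706]
 [-83.8432  70.3304]
 [-85.7463  81.9018]]
```

Request:
carry_out:
  series: "0.0065 0.0558 0 -1; 0.0065 0.0558 0 0; 0.0065 0.0558 0 0; 0.0064 0.0557 0 0; 0.0064 0.0557 0 0; 0 0 -0.05 0; 0 0 -0.05 0; 0 0 0 0; 0 0 0 0"
  jaw: 0.2

```text
time: 16.35
tool_pos: [0.4853, -0.0899, 0.0951]
tcp_rot: [2.5, 1.901, 0.002]
wrist_force: [0.6, 0.4, 0.4]
width: 0.597
grip_force: 0.0
```

Request:
carry_out:
  series: "-0.0008 0 -0.03 0; 0 0 -0.025 0; 0 0 -0.012 0; 0 0 -0.005 0; 0 0 0 0; 0 0 0 0"

```text
time: 17.1
tool_pos: [0.4845, -0.0904, 0.0227]
tcp_rot: [2.5, 1.9, 0.002]
wrist_force: [0.3, -0.0, 0.5]
width: 0.599
grip_force: 0.0
```

Request:
carry_out:
  series: "0 0 0 0; 0 0 0 0; 0 0 0 0; 0 0 0 0; 0 0 0 0; 0 0 0 0"
  jaw: -1
  grip_force: 50

```text
time: 17.85
tool_pos: [0.4841, -0.0902, 0.0223]
tcp_rot: [2.501, 1.9, 0.001]
wrist_force: [-0.5, 0.3, 6.5]
width: 0.235
grip_force: 49.2
```

Request:
carry_out:
  series: "0 0 0.002 0; -0.0016 -0.0058 0 0; -0.0016 -0.0058 0 0; -0.0016 -0.0058 0 0; 0 0 0 0"

```text
time: 18.48
tool_pos: [0.4785, -0.1081, 0.0235]
tcp_rot: [-2.502, -1.899, 0.0]
wrist_force: [0.4, 0.5, 0.3]
width: 0.233
grip_force: 48.8
```

Request:
carry_out:
  series: "0 0 0.006 0; 0 0 0.006 0; 0 0 0.005 0; 0.0004 0.0014 0.006 0; 0.0004 0.0014 0.005 0; 0.0000 0.0000 0.004 0; 0 0 0 0"

```text
time: 19.35
tool_pos: [0.4792, -0.1044, 0.0555]
tcp_rot: [-2.501, -1.9, 0.0]
wrist_force: [-0.3, 1.1, -5.5]
width: 0.236
grip_force: 49.1
```

Request:
carry_out:
  series: "-0.0014 -0.0048 0.003 0; -0.0014 -0.0048 0.004 0; -0.0014 -0.0048 0.005 0; 0 0 0 0"

```text
time: 19.85
tool_pos: [0.4754, -0.1202, 0.0683]
tcp_rot: [2.5, 1.9, -0.001]
wrist_force: [-2.3, -2.2, -2.9]
width: 0.234
grip_force: 49.2
```

Request:
carry_out:
  series: "-0.0010 -0.0034 0.005 0; -0.0010 -0.0034 0.006 0; 0 0 0 0"

```text
time: 20.23
tool_pos: [0.4736, -0.1266, 0.0794]
tcp_rot: [2.5, 1.9, -0.0]
wrist_force: [-1.6, -3.1, -3.8]
width: 0.234
grip_force: 49.1
```

Request:
carry_out:
  series: "-0.0024 -0.0088 0.0045 0; -0.0024 -0.0088 0.0045 0; -0.0024 -0.0088 0.0045 0; 0 0 0 0"

```text
time: 20.72
tool_pos: [0.4665, -0.1537, 0.0929]
tcp_rot: [2.501, 1.899, 0.0]
wrist_force: [-0.0, -1.2, -1.7]
width: 0.234
grip_force: 49.1
```

Request:
carry_out:
  series: "-0.0036 -0.0130 0.0067 0; -0.0036 -0.0130 0.0067 0; -0.0036 -0.0130 0.0067 0; -0.0036 -0.0130 0.0067 0; -0.0036 -0.0130 0.0067 0; 0 0 0 0"

```text
time: 21.48
tool_pos: [0.4485, -0.2187, 0.1265]
tcp_rot: [2.502, 1.898, 0.001]
wrist_force: [-1.1, 0.8, -1.0]
width: 0.239
grip_force: 49.4
```

Clear of the roof with only the tongs' weight on the wrist. Lifting straight up.

Request:
carry_out:
  series: "0 0 0.02 0; 0 0 0.03 0; 0 0 0.04 0; 0 0 0.04 0; 0 0 0.04 0; 0 0 0.02 0; 0 0 0 0; 0 0 0 0; 0 0 0 0"

```text
time: 22.6
tool_pos: [0.4472, -0.2168, 0.3133]
tcp_rot: [-2.498, -1.899, 0.002]
wrist_force: [0.4, -0.0, -1.3]
width: 0.234
grip_force: 49.4
```

Run:
```python
from h import *
s=eyes.read_camera("side")[0];b=eyes.read_camera("top")[0]
cv2.imwrite("pics/f1.png",np.hstack([cv2.resize(s[60:360,180:480],(400,400)),cv2.resize(b[190:340,272:422],(400,400))]))
print(bot.read_state()["tool_pos"])
```

```text
[ 0.44756394 -0.21699599  0.31396894]
```

View pics/f1.png

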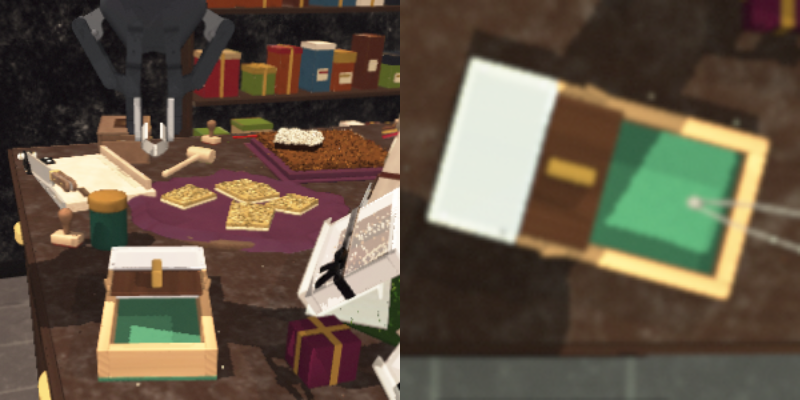

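The tongs are held in the air, the case is empty and the lid is parked. Even if the tongs swung to vertical, the lower end would stay about 0.16 m up.

```bash
python3 -c "
from workcell import bot
print(bot.finish_job())"
```

```text
the job is handed in; nothing more can be done
None
```

I handed the job in with the lid fully home in its slot and let go, the tongs held in the gripper with both ends at least 16 cm above the table, and the tin, gift box and stamp untouched; my first grip on the tongs slipped inside the case, so I re-gripped them, and no verdict came back.

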